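Draw the setting block out from under its spring clip

ROBOT

A 7-joint arm with a two-finger parallel gripper is mounted at the origin on the work surface. World frame = base frame: x ahead of the robot, y to its left, z up, the work surface at z = 0. Lengths are in m, angles in rad, forces in N, time in s.
With the tool pointing down it reaches from about 0.4 to 0.85 m from the base axis. Payload 10.4 kg.
Tool frame: the origin (TCP) lies at the very end of the fingers, on their centre line; the grasp point (between the pads) lies manip.hold_point_z behind it (manip.hold_point_z is the distance from the TCP to the grasp point, in m); z points along the fingers, y is the direction in which the jaws open and shut (so a half turn about z gives the same grasp; the last joint's range is limited). The gripper opens to 85 mm and grips with 20 to 120 N. Pads are 22 mm wide; open, the fingers measure 114 mm over their backs; the gripper's body (76 mm by 85 mm) begins 54 mm behind the grasp point. The pads swing forward as they close: fully open they stand 13 mm farther back than shut.
Start: joints at [1.311, 0.332, -0.065, 1.46, 0.022, 1.35, -0.088], TCP at [0.147, -0.608, 0.231] pointing down, gripper open.
Joint ranges: [-2.6, 2.6], [-0.5, 2.12], [-1.47, 1.34], [0.16, 2.42], [-1.27, 4.41], [0.06, 2.06], [-2.6, 2.6]. Speed limits (rad/s): [2.22, 2.22, 2.79, 2.79, 3.14, 3.14, 3.14].

INTERFACE

Orientations are given as a unit quaternion [x, y, z, w].
In Python, from workcell import manip gives the robot as it stands.
- The arm moves only by the tool jog_arm, never from a script. Its arguments are lists of equal length, an entry for each row: "translation": the shift along the world's x, y, z in mm, a list of three; "turn": the turn about the world's z in degrees. In form: {"translation": [[x, y, z], ...], "turn": [turn, ...]}. A call has 1 to 12 rows; each row is the pose to reach, as a shift and turn from the pose measured when the call began; what a row does not reach only later rows make up. A row lasts 1/12 s, in which the tool goes at most 41.7 mm and 7.16 degrees, less where a joint would pass 70% of its speed; a pose out of reach is approached as far as the arm can. A call with a gripper value outside its range is refused whole. "grip" is the finger opening in mm, from 0 to 85.4, set as the call begins (left out, the last holds). The fingers move at their own pace and stop on an object; "grip_force" is the grip in N (left out, the last holds). Time passes only in rows, so rows that repeat a pose let the fingers close. It gives the time, the measured TCP pose, the force and the opening at its end, in the units of the state.
- manip.get_obs(): the state, without advancing time (a new reading comes with each control period).
- manip.camera(name): name is "side" or "top"; returns a dict with "frame" (480x640x3 uint8, red, green, blue), "mtx" (3x3 intrinsics, pixels), "pose" (4x4, takes a point from camera to world coordinates). Camera axes: x right, y down, z forward; pixel columns grow to the right and rows downward; lengths in m; the calibration is good to about 2 mm. A picture is of the moment at which its call begins. There is no depth.
- manip.hand_in(): hands the job in, once; it reports no verdict.
Trained networks look in a picture, given as the dict that the camera call returned (one of the last four; its "shot" number tells which), for a name from the list of things; names that differ only in an ending like _2 or _b are one class to them, and where a whole thing is asked for, a point or a joint stands for the part that bears it (a point fixed in the world has none). Each returns a list of dicts, best first, with "confidence" (0 to 1); they miss things now and then, are a little off and sometimes report something else, mostly with a low value. They report only what shows in the picture. A call takes as long as a camera call. They do not tell look-alikes from the thing itself.
- manip.outline_of(picture, label): "mask" (480x640 bool, what is visible of it) and "extent" ([left, top, right, bottom] in pixels, round what is visible of it).
- manip.pinpoint(picture, label): "at" ([column, row] in pixels: a listed point, or the origin of a listed thing).
The state is a dict: "clock": time; "joint_pos": joint angles; "joint_velocities": joint speeds; "tau": joint torques, N m; "position": TCP position; "ee_rot": TCP orientation; "ft_force": force on the tool from outside, world axes, zero at the start; "torque": the same for the moment, N m; "grip_width": opening from 0.0 (shut) to 1.0 (fully open).
Only numpy, scipy, OpenCV 4.12 (cv2) and the standard library are available. Lean on these libraries where they do the work, as an engineer would, in place of code of your own. Each camera call takes 0.05 s, during which the arm holds its last target. There are 200 camera calls.

TASK

The small cork-faced setting block cannot be lifted out of its stand because a steel spring clip bridges its top. Take it by its projecting end, draw it straight out through the open side of the stand, then lower it gently, cork face up, onto the middle of the flat boxwood pinning stage, lying lengthwise along the stage, and let go of it only once it is down. Do not knock over the glass tube.

Things in the scene. Friction and masses are not known exactly. Their poses are not given: they have to be found in the camera images.
- block_centre (a point): Centre of the block to move: loose bar 100 mm long (x, pointing out of the stand), 40 wide (y), 36 high (z up), 90 g, two cork strips on top with a groove between. 51 to 61 mm project from the stand; grip across the width 27 mm from the centre toward the projecting end, fingertips 6 mm above its underside. A longer, wider, flatter block lying loose is not meant.
- stand: Fixed dark wood stand 77x90x56 mm; origin under channel, x points out of it. Channel 50 mm wide, floor 12 mm up, closed at x=-30, open at x=+35 mm. Blued steel plate bridges it 5 mm above the block, not pressing. A tongue 30 mm wide, 12 high carries the floor to x=+69. Block centre starts at x=36 to 46 (underside 12 mm up); it is clear of the opening when beyond x=88 mm.
- stage_top (a point): Centre of the top of the fixed boxwood pinning stage: flat slab 140 mm long (its x), 80 mm wide (its y), top 22 mm above the desk, a row of tiny pin holes along each long edge. The block lies on it with its length along x, either way round, its centre then 18 mm above this point.
- tube: Bystander: corked glass specimen tube standing loose and upright on the desk, 32 mm across, 116 mm high; origin at the centre of its underside. It must stay standing.
There are look-alikes about, which are no part of the job. Of the things like the stand, leave any that is turquoise; of the rest the larger one is meant.

How it is judged:
By the outcome, as a careful person would: the job done as asked, in the order asked, and still so for the second after the job is handed in, with the robot touching nothing.
It also fails if it takes over 35 s, if anything falls off the work surface, if the arm or the gripper's body presses on something with over 40 N, if the wrist force passes 120 N, or if a joint passes its speed limit or range.

## Working session

There is one attempt and no reset: what is moved stays moved. The work goes in short steps, Python scripts to look and compute and a tool call to move; the robot and the scene stay as the last step left them, time stands still between calls to the robot, and variables do not carry over. Pictures are saved under pics/ and viewed, about 8 in all and at most 12, crops included, and the job is handed in when it is done.

Besides the shell and the picture viewer there is one more tool, called after "Request:" in YAML: its name, and indented under it one key for each argument. jog_arm: Moves the arm, as the interface text tells. Its arguments: {"type":"object","properties":{"translation":{"type":"array"},"turn":{"type":"array"},"grip":{"type":"number"},"grip_force":{"type":"number"}},"required":["translation","turn"]}

```bash
mkdir -p pics; cat > h.py <<'E'
import numpy as np, cv2
from workcell import manip
def ray(p,uv):
    d=np.linalg.inv(p["mtx"])@np.array([uv[0],uv[1],1.]); T=np.array(p["pose"]); return T[:3,3],T[:3,:3]@d
def onz(p,uv,z):
    o,d=ray(p,uv); return o+d*(z-o[2])/d[2]
def proj(p,X):
    T=np.linalg.inv(p["pose"]); X=np.atleast_2d(X)@T[:3,:3].T+T[:3,3]; q=X@np.array(p["mtx"]).T; return q[:,:2]/q[:,2:]
def tri(a,ua,b,ub):
    (o,d),(q,e)=ray(a,ua),ray(b,ub); s=np.linalg.lstsq(np.c_[d,-e],q-o,rcond=None)[0]; x,y=o+s[0]*d,q+s[1]*e; return (x+y)/2,np.linalg.norm(x-y)
E
python3 - <<'E'
from h import *
np.set_printoptions(precision=3,suppress=True)
for n in("top","side"):
    p=manip.camera(n); cv2.imwrite(f"pics/{n}0.png",p["frame"][:,:,::-1]); print(n,np.array(p["pose"])[:3,3])
    for l in("block_centre","stand","stage_top","tube"):
        z=dict(block_centre=.03,stand=0,stage_top=.022,tube=0)[l]
        for r in manip.pinpoint(p,l): print(" pt",l,round(r["confidence"],2),np.round(r["at"]),onz(p,r["at"],z)[:2])
        if l!="stage_top" :
            for r in manip.outline_of(p,l): print(" ol",l,round(r["confidence"],2),np.round(r["extent"]))
o=manip.get_obs(); print(o["position"],o["ee_rot"],o["clock"],manip.hold_point_z)
E
```

```text
top [0.535 0.055 1.035]
 pt block_centre 0.64 [269. 257.] [0.59  0.144]
 ol block_centre 0.85 [261. 236. 303. 270.]
 pt stand 0.96 [228. 349.] [0.436 0.212]
 pt stand 0.63 [146. 280.] [0.549 0.352]
 pt stand 0.58 [244. 266.] [0.577 0.188]
 ol stand 0.79 [203. 332. 250. 373.]
 ol stand 0.67 [104. 254. 188. 316.]
 ol stand 0.62 [208. 233. 271. 302.]
 pt stage_top 0.64 [490. 289.] [ 0.544 -0.22 ]
 pt tube 0.92 [396. 178.] [ 0.73  -0.067]
 ol tube 0.74 [392. 153. 419. 183.]
side [0.055 0.739 0.76 ]
 pt block_centre 0.71 [288. 292.] [0.552 0.21 ]
 pt block_centre 0.64 [295. 272.] [0.578 0.159]
 ol block_centre 0.95 [284. 246. 314. 285.]
 pt stand 0.87 [236. 348.] [0.553 0.35 ]
 pt stand 0.83 [288. 290.] [0.576 0.185]
 pt stand 0.55 [333. 335.] [0.435 0.22 ]
 ol stand 0.83 [258. 255. 317. 312.]
 ol stand 0.81 [314. 309. 354. 350.]
 ol stand 0.79 [197. 308. 268. 377.]
 pt stage_top 0.75 [405. 198.] [ 0.546 -0.211]
 pt tube 0.64 [310. 205.] [ 0.725 -0.069]
 ol tube 0.67 [306. 159. 315. 209.]
[ 0.147 -0.608  0.231] [0.993 0.118 0.    0.   ] 0.8 0.0187
```

View pics/top0.png

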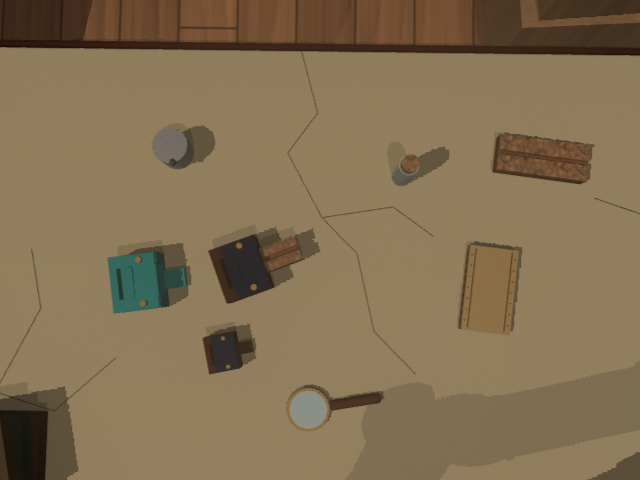

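View pics/side0.png

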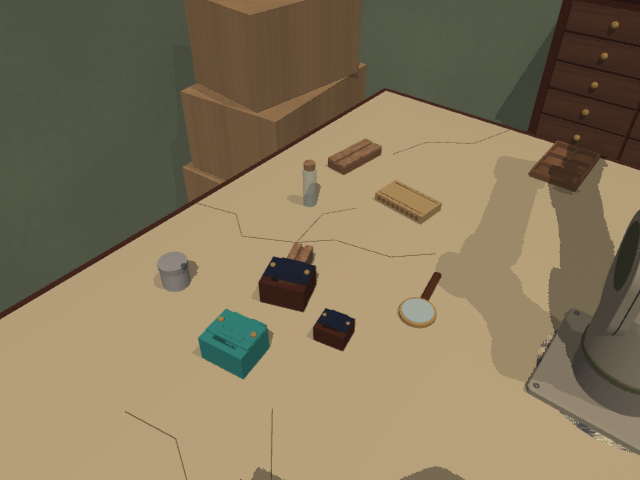

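The stand candidates in the top picture are:
- Turquoise at (140,282), excluded by colour.
- Small dark at (224,351).
- Large dark at (241,267), with the short cork block projecting at (282,254).

The large dark stand fits, since it is the larger of the non-turquoise ones. The loose cork bar at (542,158) is the decoy block. The stage is at (490,289) and the tube at (396,178).

```bash
python3 - <<'E'
from h import *
np.set_printoptions(precision=4,suppress=True)
p=manip.camera("top")
def poly(m,z):
    c=max(cv2.findContours(m.astype(np.uint8),0,1)[0],key=cv2.contourArea)[:,0].astype(float)
    return np.array([onz(p,u,z)[:2] for u in c],np.float32)
hsv=cv2.cvtColor(p["frame"],cv2.COLOR_RGB2HSV)
for l,z in(("block_centre",.048),("stand",.056)):
    for r in manip.outline_of(p,l):
        R=cv2.minAreaRect(poly(r["mask"],z)*1000); print(l,r["extent"],R)
        if l=="block_centre": print(cv2.boxPoints(R))
im=p["frame"][:,:,::-1].copy()
print("pp",[ (r["at"],r["confidence"]) for l in("block_centre","stand","stage_top") for r in manip.pinpoint(p,l)])
a=cv2.resize(im[215:315,190:320],None,fx=4.6,fy=4.6,interpolation=2); b=cv2.resize(im[235:345,450:530],None,fx=4,fy=4,interpolation=2)
h=max(a.shape[0],b.shape[0]); f=lambda x:cv2.copyMakeBorder(x,0,h-x.shape[0],0,0,0)
c=np.hstack([f(a),f(b)])
c=cv2.resize(c,None,fx=800/c.shape[1],fy=800/c.shape[1]);print(c.shape, 800/(a.shape[1]+b.shape[1])); cv2.imwrite("pics/crop1.png",c)
E
```

```text
block_centre [259.8, 234.8, 300.5, 273.1] ((594.7832641601562, 123.90321350097656), (42.06507110595703, 63.52729797363281), 23.545387268066406)
[[562.813  144.6204]
 [588.1906  86.3821]
 [626.7535 103.1861]
 [601.3759 161.4243]]
stand [201.6, 333.9, 251.6, 372.8] ((440.28509521484375, 202.43881225585938), (58.31767272949219, 75.40611267089844), 12.721451759338379)
stand [209.1, 234.9, 270.3, 304.6] ((569.6917724609375, 185.37074279785156), (91.80902099609375, 79.03483581542969), 20.839069366455078)
pp [([268.1, 258.1], 0.61), ([225.9, 350.8], 0.94), ([246.4, 267.2], 0.93), ([146.6, 283.7], 0.56), ([490.0, 289.9], 0.56)]
(401, 800, 3) 0.8714596949891068
```

View pics/crop1.png

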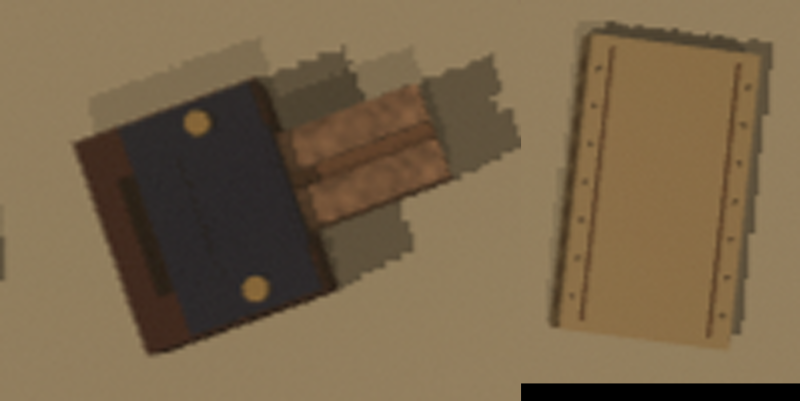

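Confirmed: this is the dark, larger stand, with the short block projecting to the right and slightly up. Its outer end corners are at about (415,85) and (452,178) in the crop. I'll compute the poses from these corners.

```bash
python3 - <<'E'
from h import *
np.set_printoptions(precision=4,suppress=True)
p=manip.camera("top")
L=lambda c:(190+c[0]/4.009,215+c[1]/4.009); S=lambda c:(450+(c[0]-521)/3.486,235+c[1]/3.486)
yaw=lambda d:np.degrees(np.arctan2(d[1],d[0]))
b=[onz(p,L(c),.048) for c in((415,85),(452,178),(330,222),(292,130))]
print("block end",(b[0]+b[1])/2,"w",np.linalg.norm(b[0]-b[1]),"yaw end",yaw(b[0]-b[1])-90,"edges",yaw(b[1]-b[2]),yaw(b[0]-b[3]))
s=[onz(p,L(c),.056) for c in((75,143),(262,80),(335,290),(150,353))]
print("stand",sum(s)/4,[np.linalg.norm(s[i]-s[i-1]) for i in range(4)],yaw(s[1]-s[0]),yaw(s[2]-s[3]),yaw(s[1]-s[2])-90)
yw=np.radians(yaw(s[1]-s[0]+s[2]-s[3])); e=(b[0]+b[1])/2; print("centre",e[:2]-.05*np.array([np.cos(yw),np.sin(yw)]))
t=[onz(p,S(c),.022) for c in((590,33),(760,52),(730,348),(553,326))]
print("stage",sum(t)/4,[np.linalg.norm(t[i]-t[i-1]) for i in range(4)],yaw(t[0]-t[3]),yaw(t[1]-t[2]),yaw(t[0]-t[1])-90)
q=manip.camera("side")
for r in manip.pinpoint(q,"stage_top"): print(tri(p,manip.pinpoint(p,"stage_top")[0]["at"],q,r["at"]))
for r in manip.pinpoint(q,"block_centre"): print(tri(p,manip.pinpoint(p,"block_centre")[0]["at"],q,r["at"]),r["confidence"])
for r in manip.pinpoint(p,"tube"): print("tube",onz(p,r["at"],0))
E
```

```text
block end [0.6047 0.0951 0.048 ] w 0.040262959369727576 yaw end -67.34199140420259 edges -69.25029989687002 -68.94588107471166
stand [0.569  0.1847 0.056 ] [np.float64(0.08876123133468172), np.float64(0.07843043741924093), np.float64(0.08859479611517314), np.float64(0.0772277406169757)] -70.40973869841733 -70.30421301237631 -69.64332109000225
centre [0.5879 0.1422]
stage [ 0.5432 -0.2187  0.022 ] [np.float64(0.1390552473230035), np.float64(0.08053816350532136), np.float64(0.1398826574407646), np.float64(0.08321056442892961)] -7.179578072069087 -6.0769448514788635 -5.538964027814842
(array([ 0.5396, -0.2201,  0.0172]), np.float64(0.0010975621127511785))
(array([0.5846, 0.14  , 0.0248]), np.float64(0.004090482460599937)) 0.62
tube [ 0.7319 -0.0703  0.    ]
```

Request:
jog_arm:
  translation:
    - [10, 16, 0]
    - [28, 45, 0]
    - [46, 75, 0]
    - [64, 105, 0]
    - [83, 135, 0]
    - [102, 165, 0]
    - [121, 195, 0]
    - [140, 225, 0]
    - [159, 255, 0]
    - [178, 285, 0]
    - [197, 315, 0]
    - [210, 338, 0]
  turn: [2, 6, 10, 14, 18, 22, 26, 30, 34, 38, 42, 45]
  grip: 70

```text
clock: 2.45
position: [0.3581, -0.2669, 0.2317]
ee_rot: [0.871, 0.492, 0.0, 0.0]
ft_force: [0.3, 0.4, 0.5]
grip_width: 0.82
```

Request:
jog_arm:
  translation:
    - [10, 16, 0]
    - [28, 45, 0]
    - [46, 75, 0]
    - [65, 105, 0]
    - [84, 135, 0]
    - [103, 166, 0]
    - [122, 197, 0]
    - [142, 228, 0]
    - [162, 260, 0]
    - [182, 292, 0]
    - [200, 322, 0]
    - [218, 352, 0]
  turn: [2, 6, 10, 14, 18, 22, 26, 30, 34, 38, 42, 46]

```text
clock: 3.45
position: [0.5772, 0.0862, 0.2316]
ee_rot: [0.609, 0.793, 0.0, 0.0]
ft_force: [0.4, -0.9, 0.1]
grip_width: 0.822
```

Request:
jog_arm:
  translation:
    - [5, 8, -15]
    - [13, 20, -45]
    - [20, 31, -80]
    - [20, 31, -110]
    - [20, 31, -130]
    - [20, 31, -140]
    - [20, 31, -140]
    - [20, 31, -140]
  turn: [2, 4, 5, 5, 5, 5, 5, 5]

```text
clock: 4.12
position: [0.5976, 0.1171, 0.0922]
ee_rot: [0.574, 0.819, 0.001, 0.0]
ft_force: [0.9, -0.2, 1.6]
grip_width: 0.819
```

```bash
python3 - <<'E'
from h import *
o=manip.get_obs(); print(o["position"],o["ee_rot"])
P=np.array(o["position"])
I=[]
yw=np.radians(-69.8);ax=np.array([np.cos(yw),np.sin(yw),0]);ay=np.array([-ax[1],ax[0],0])
c=np.array([.5875,.142,0.])
for n in("top","side"):
    p=manip.camera(n); im=p["frame"][:,:,::-1].copy()
    u=proj(p,P)[0]; e=proj(p,[c+ax*s+ay*t+[0,0,.048] for s,t in((.05,.02),(.05,-.02),(0.0,-.02),(0.0,.02))])
    x,y=int(u[0]-50),int(u[1]-45)
    k=cv2.resize(im[y:y+110,x:x+80],None,fx=5,fy=5,interpolation=2); f=lambda v:tuple(int(round(w)) for w in (np.array(v)-[x,y]+.5)*5)
    cv2.circle(k,f(u),4,(0,0,255),1)
    for w in e: cv2.circle(k,f(w),3,(0,255,0),-1)
    I.append(k)
cv2.imwrite("pics/near.png",np.hstack(I))
E
```

```text
[0.59757693 0.11705272 0.09223859] [5.73675783e-01 8.19082115e-01 6.20607839e-04 4.46714457e-04]
```

View pics/near.png

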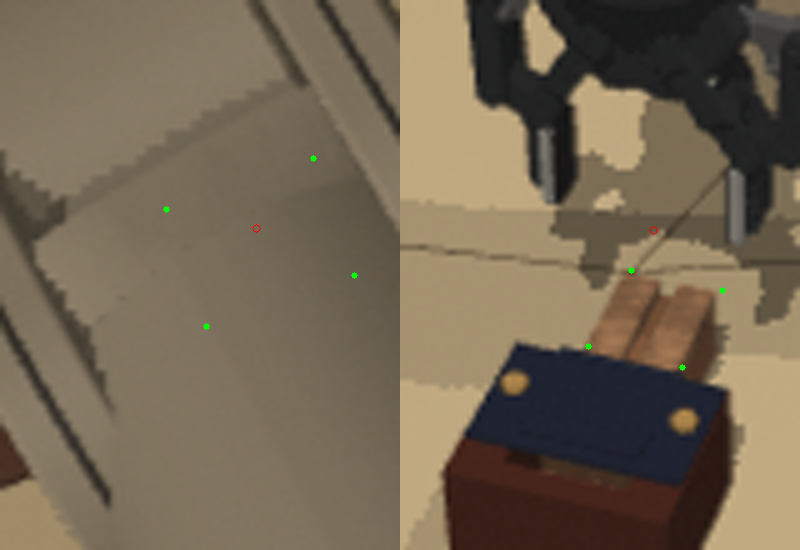

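The side view shows the open fingers straddling the projecting end. The block's outer corners, at about (638,278) and (714,292), lie within roughly 2 mm of my prediction. I'll descend and grip.

Request:
jog_arm:
  translation:
    - [0, 0, -12]
    - [0, 0, -28]
    - [0, 0, -44]
    - [0, 0, -58]
    - [0, 0, -68]
    - [0, 0, -73]
    - [0, 0, -73]
    - [0, 0, -73]
  turn: [0, 0, 0, 0, 0, 0, 0, 0]

```text
clock: 4.88
position: [0.5985, 0.1175, 0.0208]
ee_rot: [0.574, 0.819, 0.002, 0.001]
ft_force: [0.1, 0.2, -0.0]
grip_width: 0.819
```

Request:
jog_arm:
  translation:
    - [0, 0, 0]
    - [0, 0, 0]
    - [0, 0, 0]
    - [0, 0, 0]
    - [0, 0, 0]
    - [0, 0, 0]
    - [0, 0, 0]
    - [0, 0, 0]
  turn: [0, 0, 0, 0, 0, 0, 0, 0]
  grip: 25
  grip_force: 35

```text
clock: 5.55
position: [0.5991, 0.1176, 0.0217]
ee_rot: [0.574, 0.819, 0.002, 0.002]
ft_force: [-1.4, -1.0, 7.4]
grip_width: 0.466
```

Request:
jog_arm:
  translation:
    - [1, -2, 0]
    - [2, -5, 0]
    - [4, -10, 0]
    - [6, -16, 0]
    - [8, -23, 0]
    - [11, -30, 0]
    - [13, -37, 0]
    - [16, -44, 0]
    - [18, -51, 0]
    - [21, -57, 0]
    - [22, -61, 0]
    - [22, -61, 0]
  turn: [0, 0, 0, 0, 0, 0, 0, 0, 0, 0, 0, 0]

```text
clock: 6.55
position: [0.6215, 0.055, 0.0216]
ee_rot: [0.574, 0.819, 0.002, 0.002]
ft_force: [1.1, -1.3, -0.3]
grip_width: 0.466
```

```bash
python3 - <<'E'
from h import *
o=manip.get_obs(); print(o["position"],o["ft_force"],o["torque"],o["grip_width"],o["joint_pos"])
P=np.array(o["position"]);I=[]
for n in("top","side"):
    p=manip.camera(n); u=proj(p,P)[0].astype(int)
    I.append(cv2.resize(p["frame"][u[1]-60:u[1]+60,u[0]-60:u[0]+40,::-1],None,fx=4,fy=4,interpolation=2))
    for r in manip.outline_of(p,"block_centre"): print(n,r["extent"],r["confidence"])
cv2.imwrite("pics/out.png",np.hstack(I))
E
```

```text
[0.62148099 0.05502115 0.02164448] [ 1.09733532 -1.32950798 -0.31511692] [-0.14945465 -0.01347351  0.02226806] 0.4655508889660665 [ 0.37836825  0.63190844 -0.71305957  1.64158124  0.46608481  1.03907165
 -0.13113118]
top [273.3, 239.3, 298.2, 268.4] 0.8
side [290.6, 228.0, 319.5, 260.8] 0.89
```

View pics/out.png

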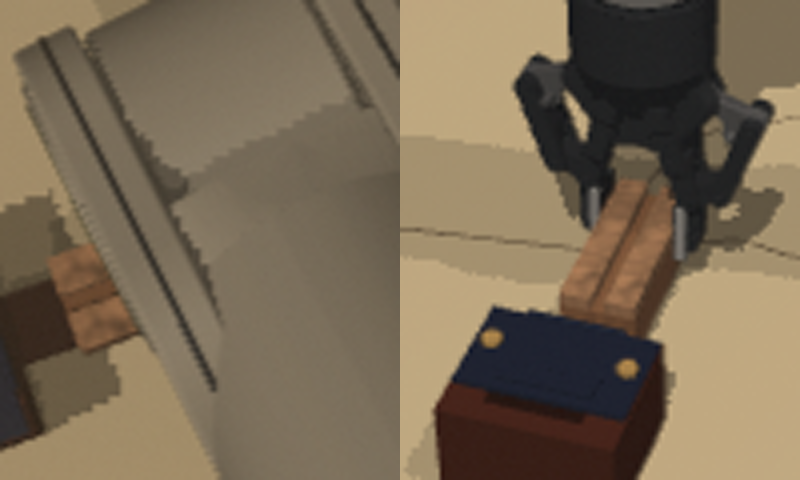

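The block is out. In the top crop its rear end, around (68,306), is clear of the stand's edge. I'll lift and measure the grip offset in the same step.

```bash
python3 - <<'E'
from h import *
P=np.array(manip.get_obs()["position"])
p=manip.camera("top"); u=proj(p,P)[0].astype(int)
for c in((50,260),(85,352)):
    w=onz(p,(u[0]-60+c[0]/4,u[1]-60+c[1]/4),.048)-P; a=np.radians(-69.95); print(w[:2]@[np.cos(a),np.sin(a)],w[:2]@[-np.sin(a),np.cos(a)])
E
```

```text
-0.0767453004534281 0.016594611656905393
-0.07544890828257371 -0.023043999651644394
```

Request:
jog_arm:
  translation:
    - [0, 0, 4]
    - [0, 0, 12]
    - [0, 0, 24]
    - [0, 0, 40]
    - [0, 0, 58]
    - [0, 0, 76]
    - [0, 0, 92]
    - [0, 0, 104]
    - [0, 0, 110]
    - [0, 0, 110]
  turn: [0, 0, 0, 0, 0, 0, 0, 0, 0, 0]

```text
clock: 7.63
position: [0.6216, 0.0573, 0.1336]
ee_rot: [0.573, 0.819, 0.003, 0.003]
ft_force: [0.2, 0.1, -1.8]
grip_width: 0.464
```

Request:
jog_arm:
  translation:
    - [-2, -10, 0]
    - [-6, -30, 0]
    - [-11, -56, 0]
    - [-16, -84, 0]
    - [-21, -112, 0]
    - [-27, -140, 0]
    - [-32, -168, 0]
    - [-37, -196, 0]
    - [-43, -224, 0]
    - [-48, -250, 0]
    - [-52, -270, 0]
    - [-53, -279, 0]
  turn: [2, 7, 13, 19, 25, 31, 37, 43, 49, 55, 60, 64]

```text
clock: 8.63
position: [0.567, -0.2258, 0.1323]
ee_rot: [0.052, 0.999, 0.003, 0.0]
ft_force: [0.3, 0.1, -1.7]
grip_width: 0.464
```

Request:
jog_arm:
  translation:
    - [0, 0, 0]
    - [0, 0, 0]
  turn: [0, 0]

```text
clock: 8.8
position: [0.5661, -0.2266, 0.1311]
ee_rot: [0.054, 0.999, 0.004, -0.001]
ft_force: [-0.2, 0.1, -2.6]
grip_width: 0.466
```

Request:
jog_arm:
  translation:
    - [1, 2, -6]
    - [2, 4, -18]
    - [3, 5, -34]
    - [3, 5, -50]
    - [3, 5, -64]
    - [3, 5, -76]
    - [3, 5, -84]
    - [3, 5, -86]
    - [3, 5, -86]
  turn: [0, 0, 0, 0, 0, 0, 0, 0, 0]

```text
clock: 9.55
position: [0.569, -0.2212, 0.0446]
ee_rot: [0.054, 0.999, 0.004, -0.001]
ft_force: [0.0, 0.1, -1.7]
grip_width: 0.463
```

```bash
python3 - <<'E'
from h import *
o=manip.get_obs(); print(o["position"],o["ee_rot"],o["ft_force"])
P=np.array(o["position"]);I=[]
for n in("top","side"):
    p=manip.camera(n); u=proj(p,P)[0].astype(int); print(n,u)
    I.append(cv2.resize(p["frame"][u[1]-60:u[1]+60,u[0]-50:u[0]+50,::-1],None,fx=4,fy=4,interpolation=2))
cv2.imwrite("pics/stage.png",np.hstack(I))
E
```

```text
[ 0.56898142 -0.22123413  0.04456752] [ 0.05376587  0.99854452  0.00410031 -0.00112179] [ 0.0152874   0.08832106 -1.71965087]
top [494 273]
side [400 184]
```

View pics/stage.png

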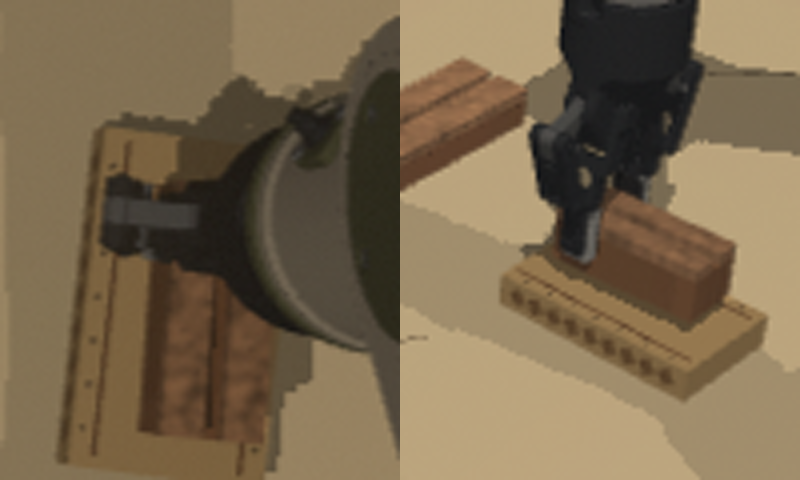

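The block is held level above the stage, cork up. Its rear corners are at (140,432) and (265,443) in the top crop. I'll check its centring with parallax taken out.

```bash
python3 - <<'E'
from h import *
p=manip.camera("top"); a=np.radians(-6.2); x=np.array([np.cos(a),np.sin(a)]); y=np.array([-x[1],x[0]])
L=lambda c:(494-50+c[0]/4,273-60+c[1]/4)
e=sum(onz(p,L(c),.071)[:2] for c in((140,432),(265,443)))/2
s=np.array([onz(p,L(c),.022)[:2] for c in((102,128),(62,460),(265,478))]); print("rear",e,"stage corners",s)
C=(s[0]+s[2])/2; c=e+.05*x
print("stage",C,"block",c,"along,lat",(c-C)@x,(c-C)@y,"vs .5432,-.2187:",(c-[.5432,-.2187])@x,(c-[.5432,-.2187])@y)
E
```

```text
rear [ 0.49147464 -0.21348595] stage corners [[ 0.61542336 -0.18621776]
 [ 0.47919542 -0.16984416]
 [ 0.47322398 -0.25255478]]
stage [ 0.54432367 -0.21938627] block [ 0.54118219 -0.21888592] along,lat -0.003177145116411821 0.00015814331946422885 vs .5432,-.2187: -0.001985930319805321 -0.0004027575797969618
```

Request:
jog_arm:
  translation:
    - [1, 0, -2]
    - [2, 0, -4]
    - [2, 0, -6]
    - [2, 0, -8]
    - [2, 0, -9.5]
    - [2, 0, -10.5]
    - [2, 0, -11]
    - [2, 0, -11.5]
    - [2, 0, -12]
    - [2, 0, -12]
  turn: [0, 0, 0, 0, 0, 0, 0, 0, 0, 0]

```text
clock: 10.53
position: [0.5716, -0.2217, 0.0339]
ee_rot: [0.054, 0.999, 0.004, -0.0]
ft_force: [-0.5, -0.4, -0.9]
grip_width: 0.464
```

Request:
jog_arm:
  translation:
    - [0, 0, -0.5]
    - [0, 0, -1]
    - [0, 0, -1.5]
    - [0, 0, -2]
    - [0, 0, -2]
  turn: [0, 0, 0, 0, 0]

```text
clock: 10.95
position: [0.5717, -0.2217, 0.0319]
ee_rot: [0.054, 0.999, 0.004, -0.0]
ft_force: [0.5, -0.3, -0.2]
grip_width: 0.464
```

Request:
jog_arm:
  translation:
    - [0, 0, -0.4]
    - [0, 0, -0.8]
    - [0, 0, -1.2]
    - [0, 0, -1.2]
  turn: [0, 0, 0, 0]

```text
clock: 11.28
position: [0.5717, -0.2216, 0.0318]
ee_rot: [0.054, 0.999, 0.003, -0.0]
ft_force: [-6.8, 1.9, 11.7]
grip_width: 0.466
```

The force rose to +11.7 N with no further descent, so the block is down. I'll release gently.

Request:
jog_arm:
  translation:
    - [0, 0, 0.2]
    - [0, 0, 0.2]
    - [0, 0, 0.2]
  turn: [0, 0, 0]

```text
clock: 11.53
position: [0.5717, -0.2217, 0.0319]
ee_rot: [0.054, 0.999, 0.003, -0.0]
ft_force: [0.3, 0.7, 0.5]
grip_width: 0.462
```

Request:
jog_arm:
  translation:
    - [0, 0, 0]
    - [0, 0, 0]
    - [0, 0, 0]
    - [0, 0, 0]
    - [0, 0, 0]
    - [0, 0, 0]
  turn: [0, 0, 0, 0, 0, 0]
  grip: 62

```text
clock: 12.03
position: [0.5717, -0.2217, 0.0318]
ee_rot: [0.054, 0.999, 0.003, -0.0]
ft_force: [0.4, -0.0, -1.0]
grip_width: 0.724
```

Request:
jog_arm:
  translation:
    - [0, 0, 5]
    - [0, 0, 15]
    - [0, 0, 32]
    - [0, 0, 52]
    - [0, 0, 75]
    - [0, 0, 100]
    - [0, 0, 125]
    - [0, 0, 145]
    - [0, 0, 150]
    - [0, 0, 150]
  turn: [0, 0, 0, 0, 0, 0, 0, 0, 0, 0]

```text
clock: 12.87
position: [0.5727, -0.2217, 0.1843]
ee_rot: [0.054, 0.999, 0.003, 0.001]
ft_force: [-0.2, -0.7, 0.1]
grip_width: 0.726
```

Request:
jog_arm:
  translation:
    - [-10, -15, 0]
    - [-25, -40, 0]
    - [-40, -65, 0]
    - [-55, -90, 0]
    - [-70, -115, 0]
    - [-85, -140, 0]
    - [-98, -160, 0]
    - [-105, -170, 0]
    - [-105, -170, 0]
  turn: [0, 0, 0, 0, 0, 0, 0, 0, 0]

```text
clock: 13.62
position: [0.4652, -0.3944, 0.1832]
ee_rot: [0.056, 0.998, 0.003, 0.0]
ft_force: [-0.7, -0.3, -0.2]
grip_width: 0.726
```

```bash
python3 - <<'E'
from h import *
o=manip.get_obs(); print(o["position"],o["clock"],o["ft_force"])
p=manip.camera("top"); q=manip.camera("side")
for c in(p,q):
    for l,z in(("block_centre",.04),("tube",0),("stage_top",.022)):
        for r in manip.pinpoint(c,l): print(l,r["confidence"],np.round(r["at"]),onz(c,r["at"],z)[:2])
a=cv2.resize(p["frame"][220:350,435:545,::-1],None,fx=3.6,fy=3.6,interpolation=2); b=cv2.resize(q["frame"][130:260,290:450,::-1],None,fx=2.5,fy=3.6,interpolation=2)
cv2.imwrite("pics/end.png",np.hstack([a,b]))
E
```

```text
[ 0.46522552 -0.39443133  0.18316462] 13.6167 [-0.65747402 -0.25300252 -0.19362257]
block_centre 0.7 [496. 289.] [ 0.54309086 -0.2245119 ]
tube 0.92 [396. 176.] [ 0.73222866 -0.06761503]
stage_top 0.72 [489. 292.] [ 0.5394434  -0.21744935]
block_centre 0.78 [408. 192.] [ 0.54039707 -0.21286688]
stage_top 0.78 [411. 198.] [ 0.53317602 -0.21748762]
```

View pics/end.png

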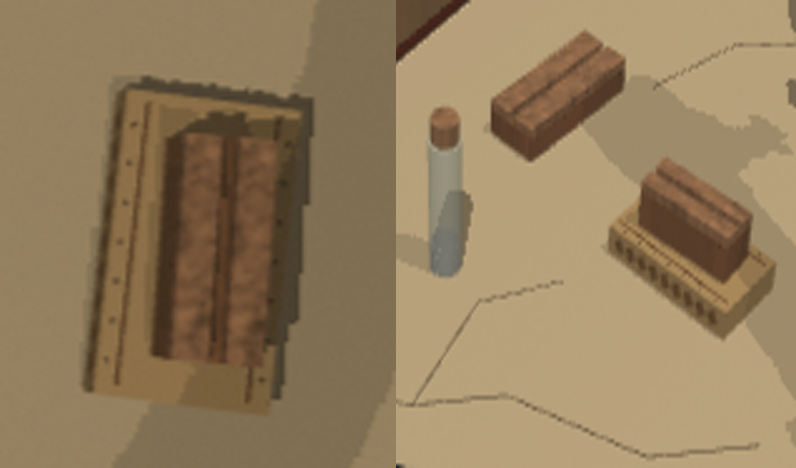

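The end picture shows the block flat on the stage, cork up and lengthwise, at about (225,248) in the crop. It is within about 3 mm of the middle once parallax is allowed for. The tube is standing and the gripper is clear.

```bash
python3 -c "
from workcell import manip
print(manip.hand_in())"
```

```text
the job is handed in; nothing more can be done
None
```

The job is done and handed in at about 14 s of the 35 s limit. The cork-faced block is on the middle of the boxwood stage, cork face up and lengthwise, and the gripper is well clear of it.

- **Drawing out:** I gripped the projecting end of the block in the larger dark stand and pulled it straight out about 65 mm. I lifted it only once the pictures showed it clear of the opening.
- **Setting down:** I lowered it in small steps until the wrist force rose to about 12 N with no further descent, so it was down before I released it.
- **Last checks:** By eye from the top picture's corners, the block sits about 3 mm or less off the stage's centre, aligned within about 1°. The glass tube still stands where it was.
- **Disagreement:** The networks' own points for the block and the stage centre differed by up to about 1 cm from each other and between cameras. I relied on the picture corners and the measured arm position instead.

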